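# Fit the spray-tank cap and hold it at the vent position

### The job

Pull the bar-handled filler cap with its long dip tube out of its upright cup, lower it into the neck of the spot-cleaner spray tank so that its two pins drop through the two slots, and push it fully home. Then turn it clockwise (seen from above) only half-way to the lock, until its bar points at the two raised ribs beside the neck, without letting it click into the lock. Finish while still gripping the cap there so the tank can vent, and leave the other things on the table as they are.

Things in the scene. Friction and masses are not known exactly. Their poses are not given: they have to be found in the camera images.
- cap: Black bayonet cap with a straight bar grip, upright in one of two identical steel cups (either place). Origin: centre of the underside of its disc (74 mm across, 6 mm thick), z up. Below: plug 43 mm across to 18 mm down, tapering to 18 mm across at 28 mm; then a 10 mm dip tube with a 14 mm end. Same after a half turn about z. About 0.14 kg.
- cap_grip (a point): Middle of the cap's grip bar, 25 mm above the cap's origin. The bar is 64 mm long along the cap's x, 14 mm wide along y, and stands from 6 to 44 mm above the origin.
- cap_pin (a point): Outer end of one of the cap's two steel pins (8 mm diameter), on the cap's +x side, 30 mm from the axis and 12.5 mm below the origin; the other is opposite on -x. The pins are in line with the bar.
- cap_tip (a point): Lower end of the cap's dip tube, on the axis, 98 mm below the cap's origin.
- cup: Fixed steel cup that holds the cap: 110 mm tall, 72 mm across, 64 mm bore, on a square foot 100 mm wide. Origin: centre of its underside. The cap's disc lies on the rim, so the cap's origin starts 110 mm above the cup's; the tube hangs free inside.
- tank: Grey spray tank fixed to the table, 130 mm across, with a neck 88 mm across, rim 125 mm above the table. Origin: centre of its underside, z up. Inside the neck (66 mm bore) a steel flange, 0.5 to 6.5 mm below the rim, leaves a 48 mm hole with two slots towards the tank's +x and -x. With the cap home its disc lies on the rim and its pins are 2 mm under the flange.
- tank_mouth (a point): Centre of the neck's rim, 125 mm above the tank's origin, axes as the tank. From the slots the cap turns freely clockwise (from above) to about 54 degrees, meets spring balls that click at about 70, and locks against a stop at about 88; anticlockwise it is stopped at once.
- tank_slot (a point): Outer end of the entry slot on the tank's +x side, 33 mm from the axis, at rim height. The slots are 13 mm wide; the other is opposite.
- tank_rib (a point): Middle of one of the two raised half-way ribs outside the neck, 45 degrees clockwise (from above) of the slot on the tank's +x side; the other is opposite. The ribs are 5 mm wide, 41 to 55 mm from the axis, 2 mm above the rim.
- plug: Another black cap in the other, identical steel cup: round knob (34 mm across) instead of a bar, no pins. Not wanted: leave it. Origin: centre of the disc's underside, 110 mm above the table.
- tape: Roll of clear tape lying flat, 100 mm across, 48 mm high. Leave it.
- measure: Grey tape measure, 68 x 60 x 34 mm. Leave it.
- roller: Film roller lying down: 130 mm sleeve 48 mm across along its x, with a wire frame and handle reaching 170 mm towards its +y. Leave it.
- can: Upright can, 60 mm across, 100 mm tall. Leave it.
- driver: Screwdriver lying along its x. Leave it.
- carton: Cardboard carton 110 x 80 x 60 mm. Leave it.
There are look-alikes about, which are no part of the job. Leave any purple look-alike of the cap alone.

How it is judged (in metres and radians):
On the way, in this order (a step that is already met when the one before it is completed fails the run):
1. the cap is pulled out of its cup, in the gripper (z of cap_tip in the frame of cup above 0.112 m and contact force between the fingers and cap above 2 N), for 0.1 s.
2. the cap is fully home in the neck, pins through the slots, not yet turned half-way (horizontal distance between cap and tank_mouth below 0.005 m and z of cap in the frame of tank_mouth below 0.0035 m and angle between cap's own z axis and vertical below 0.1 rad and angle between the x axis of cap and the x axis of tank, either way round below 0.5 rad), for 0.05 s.
At the end, for the whole second after the job is handed in: The cap is fully home in the neck (origin within 5 mm of the neck's axis and less than 3.5 mm above the rim, tilt under 0.1 rad), turned 45 degrees clockwise of the slots within 10 degrees (0.61 to 0.96 rad), at rest, and still gripped by the fingers with more than 2 N (horizontal distance between cap and tank_mouth below 0.005 m and z of cap in the frame of tank_mouth below 0.0035 m and angle between cap's own z axis and vertical below 0.1 rad and ((x of cap_pin in the frame of tank above 0 m and y of cap_pin in the frame of tank below 0 m) or (x of cap_pin in the frame of tank below 0 m and y of cap_pin in the frame of tank above 0 m)) and angle between the x axis of cap and the x axis of tank, either way round between 0.61 and 0.96 rad and contact force between the fingers and cap above 2 N and angular speed of cap below 0.15 rad/s and linear speed of cap below 0.02 m/s); the arm keeps its last pose, push and grip.
It fails at once if the cap is turned into the lock click (past 62 degrees) (horizontal distance between cap and tank_mouth below 0.005 m and z of cap in the frame of tank_mouth below 0.0035 m and angle between cap's own z axis and vertical below 0.1 rad and angle between the x axis of cap and the x axis of tank, either way round above 1.08 rad).
It fails at once if another thing on the table is disturbed (moved 30 mm) (distance of any of plug, tape, measure, roller, can, driver, carton from where it was at the start of the episode above 0.03 m).
It also fails if it takes over 45 s, if anything falls off the work surface, if the arm or the gripper's body presses on something with over 40 N, if the wrist force passes 120 N, or if a joint passes its speed limit or range.

### The arm

A 7-joint arm with a two-finger parallel gripper is mounted at the origin on the work surface. World frame = base frame: x ahead of the robot, y to its left, z up, the work surface at z = 0. Lengths are in mm, angles in rad, forces in N, time in s.
With the tool pointing down it reaches from about 400 to 850 mm from the base axis. Payload 4.5 kg.
Tool frame: the origin (TCP) lies at the very end of the fingers, on their centre line; the grasp point (between the pads) lies 19 mm behind it (r.hold_point_z is the distance from the TCP to the grasp point, in mm); z points along the fingers, y is the direction in which the jaws open and shut (so a half turn about z gives the same grasp; the last joint's range is limited). The gripper opens to 88 mm and grips with 3 to 60 N. Pads are 18 mm wide; open, the fingers measure 123 mm over their backs; the gripper's body (75 mm by 187 mm) begins 45 mm behind the grasp point.
Start: joints at [-1.284, 0.689, -0.195, 1.565, 0.157, 0.902, -0.215], TCP at [156.301, 605.164, 238.743] pointing down, gripper open.
Joint ranges: [-3.01, 3.01], [-0.46, 2.08], [-1.47, 1.51], [0.13, 2.56], [-1, 4.14], [0.04, 2.09], [-2.66, 2.66]. Speed limits (rad/s): [2.57, 2.57, 3.14, 3.14, 3.14, 3.14, 3.14].

### API

Orientations are given as a rotation vector (axis times angle).
In Python, from workcell import readout, optics, r, nets gives the robot as it stands. The module is installed in compiled form; this text tells all that it offers.
- The arm moves only by the tool apply_moves, never from a script. Its argument "moves" is a list of rows, each a list of 3 entries, a list of its own where there are three numbers: the opening, from 0 (shut) to 1 (fully open), then the shift along the world's x, y, z in mm, then the turn, a rotation vector about the world's x, y, z in degrees. A call has 1 to 12 rows; each row shifts and turns the pose as measured when the row begins; what a row does not reach is not made up. A row lasts 1/12 s, in which the tool goes at most 41.7 mm and 7.16 degrees, less where a joint would pass 70% of its speed; a pose out of reach is approached as far as the arm can. A call with a gripper value outside its range is refused whole. The fingers move at their own pace and stop on an object; "grip_force" is the grip in N (left out, the last holds). Time passes only in rows, so rows that do not move let the fingers close. It gives the time, the measured TCP pose, the force and the opening at its end, in the units of the state.
- readout.sense(): the state, without advancing time (a new reading comes with each control period).
- optics.snapshot(name): name is "scene" or "top" or "wrist"; returns (picture, depth): 384x512x3 uint8, red, green, blue; 384x512 float32, mm along the optical axis (not along the pixel's ray), 0 where there is no reading.
- optics.camera_params(name): a dict with "fx", "fy", "cx", "cy" (pixels), "k1" (the pictures are not rectified: a ray, as slopes to the right and down, at radius r is drawn at 1 + k1 r^2 times it, then the intrinsics apply), "cam_to_world" (4x4, takes a point from camera to world coordinates). Camera axes: x right, y up, looking along -z (the intrinsics and any distortion apply to the point x, -y, -z); pixel columns grow to the right and rows downward; lengths in mm; the calibration is good to about 2 mm. A picture is of the moment at which its call begins: read the wrist's pose just before it. camera_params takes no time and is no camera call; for the wrist camera it gives the pose at the moment of the call.
- r.hand_in(): hands the job in, once; it reports no verdict.
Trained networks look in the newest picture that a camera, given by its name, has taken for a name from the list of things; names that differ only in an ending like _2 or _b are one class to them, and where a whole thing is asked for, a point or a joint stands for the part that bears it (a point fixed in the world has none). Each returns a list of dicts, best first, with "p" (0 to 1); they miss things now and then, are a little off and sometimes report something else, mostly with a low value. They report only what shows in the picture. A call takes as long as a camera call. They do not tell look-alikes from the thing itself.
- nets.outline_of(camera, target): "pixels" (384x512 bool, what is visible of it) and "box" ([left, top, width, height] in pixels, round what is visible of it).
- nets.pinpoint(camera, target): "position" ([column, row] in pixels: a listed point, or the origin of a listed thing).
The state is a dict: "time_s": time; "qpos": joint angles; "joint_velocities": joint speeds; "effort": joint torques, N m; "position": TCP position; "tool_rot": TCP orientation; "force": force on the tool from outside, world axes, zero at the start; "torque": the same for the moment, N m; "opening": finger opening in mm.
Only numpy, scipy, OpenCV 4.12 (cv2) and the standard library are available. Lean on these libraries where they do the work, as an engineer would, in place of code of your own. Each camera call takes 0.05 s, during which the arm holds its last target.

## Working session

There is one attempt and no reset: what is moved stays moved. The work goes in short steps, Python scripts to look and compute and a tool call to move; the robot and the scene stay as the last step left them, time stands still between calls to the robot, and variables do not carry over. Pictures are saved under pics/ and viewed, and the job is handed in when it is done.

Besides the shell and the picture viewer there is one more tool, called after ">>>" as name([rows], argument=value, ...), one row to a line, values as JSON. apply_moves: Moves the arm, as the interface text tells. Its arguments: {"type":"object","properties":{"moves":{"type":"array","items":{"type":"array"}},"grip_force":{"type":"number"}},"required":["moves"]}

```bash
mkdir -p pics; ls
cat > h.py <<'E'
import numpy as np, cv2
from workcell import readout, optics, r, nets
def snap(n,f):
    P=optics.camera_params(n); im,d=optics.snapshot(n)
    cv2.imwrite('pics/'+f,im[:,:,::-1]); np.savez('pics/'+f+'.npz',im=im,d=d,**{k:np.array(v) for k,v in P.items()})
    return im,d,P
def ray(P,u,v):
    x=(u-P['cx'])/P['fx'];y=(v-P['cy'])/P['fy'];a,b=x,y
    for _ in range(20):
        s=1+P['k1']*(a*a+b*b); a,b=x/s,y/s
    T=np.array(P['cam_to_world']); return T[:3,:3]@np.array([a,-b,-1.0]),T[:3,3]
def atdepth(P,u,v,d):
    R,o=ray(P,u,v); return o+R*d
def atz(P,u,v,z):
    R,o=ray(P,u,v); return o+R*(z-o[2])/R[2]
def proj(P,p):
    T=np.array(P['cam_to_world']); c=T[:3,:3].T@(np.array(p)-T[:3,3])
    a,b=c[0]/-c[2],-c[1]/-c[2]; s=1+P['k1']*(a*a+b*b)
    return np.array([P['cx']+P['fx']*a*s,P['cy']+P['fy']*b*s])
E
python3 - <<'E'
from h import *
print(readout.sense())
for n in ['scene','top','wrist']:
    im,d,P=snap(n,n+'0.png'); print(n,P)
    if n=='wrist': continue
    for t in ['cap','cup','tank','plug']:
        for o in nets.pinpoint(n,t)[:4]: print(n,t,o)
E
```

```text
pics
{'time_s': 0.0, 'qpos': array([-1.28420383,  0.68998091, -0.19451709,  1.56634305,  0.15730693,
        0.90250108, -0.21510583]), 'joint_velocities': array([-0.00062868,  0.00040175, -0.00167053,  0.00047828,  0.00243587,
       -0.00053941, -0.00128584]), 'effort': array([-5.95749498e-04, -5.27560079e+01, -1.26688991e+00, -1.53425449e+01,
       -5.26359561e-02,  6.65923784e-03,  1.64153626e-04]), 'position': array([156.20788437, 604.50949955, 237.9122955 ]), 'tool_rot': array([-3.95884291e-01, -3.11645271e+00,  2.88581320e-03]), 'force': array([-0.32190802,  0.35330511, -0.36279959]), 'torque': array([ 0.05874139, -0.00929493,  0.03834803]), 'opening': 88.40824441336694}
scene {'fx': 391.2726958821054, 'fy': 391.2726958821054, 'cx': 250.44081586325498, 'cy': 189.54174293943535, 'k1': -0.1031793276420586, 'cam_to_world': array([[ 2.26115473e-01, -7.86120663e-01,  5.75226995e-01,
         1.25769000e+03],
       [ 9.73936915e-01,  1.71627526e-01, -1.48293218e-01,
        -1.69117673e+02],
       [ 1.78515770e-02,  5.93766196e-01,  8.04439572e-01,
         1.03470064e+03],
     
[... 1113 characters left out ...]
: 0.51}
top cup {'position': [168.4, 233.0], 'p': 0.85}
top tank {'position': [323.1, 207.0], 'p': 0.83}
top tank {'position': [336.8, 151.7], 'p': 0.67}
top plug {'position': [227.2, 197.0], 'p': 0.55}
wrist {'fx': 267.17664712377706, 'fy': 267.17664712377706, 'cx': 254.05003080610115, 'cy': 196.09989597796297, 'k1': -0.030644408529240275, 'cam_to_world': array([[ 2.50103489e-01, -9.32663877e-01, -2.59973724e-01,
         8.83360454e+01],
       [ 9.68219108e-01,  2.40900135e-01,  6.72226519e-02,
         6.22544588e+02],
       [-6.84339672e-05, -2.68524147e-01,  9.63272951e-01,
         3.82570431e+02],
       [ 0.00000000e+00,  0.00000000e+00,  0.00000000e+00,
         1.00000000e+00]])}
```

View pics/scene0.png

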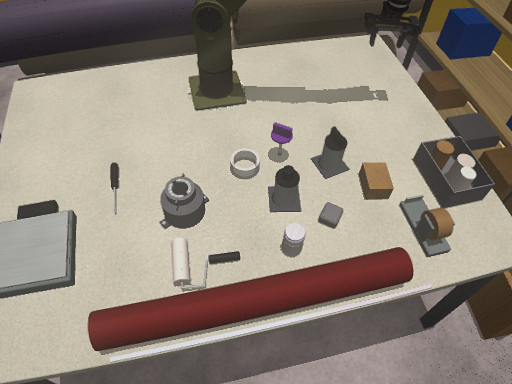

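View pics/top0.png

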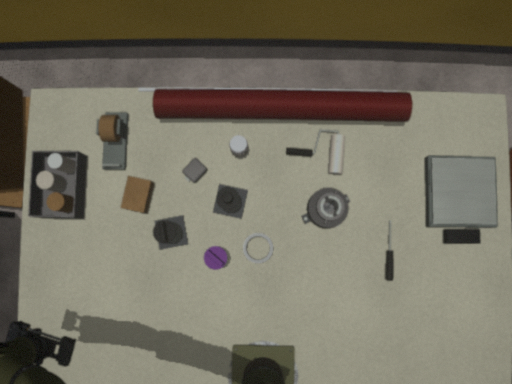

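Run:
```python
import cv2
a=cv2.imread('pics/top0.png'); 
c=cv2.resize(a[140:290,130:360],None,fx=3.4,fy=3.4,interpolation=cv2.INTER_CUBIC); cv2.imwrite('pics/top0c.png',c)
a=cv2.imread('pics/scene0.png'); 
c=cv2.resize(a[100:300,140:380],None,fx=3,fy=3,interpolation=cv2.INTER_CUBIC); cv2.imwrite('pics/scene0c.png',c)
```

```text
(no output)
```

View pics/top0c.png

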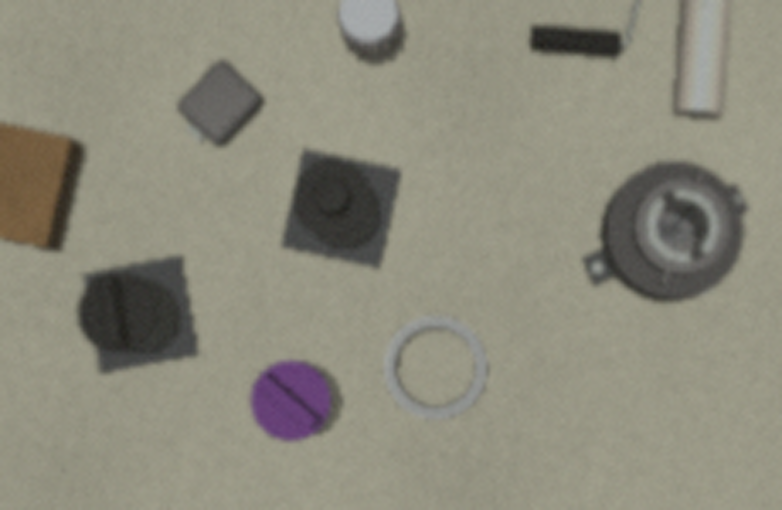

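View pics/scene0c.png

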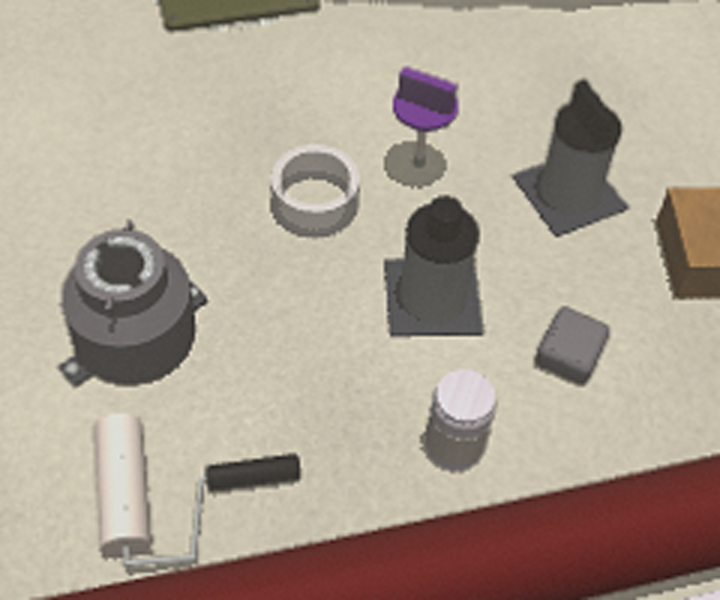

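Candidates for the cap in the top picture are: the black bar-handled cap in a cup at (168,232), the round-knob plug at (230,200), and the purple bar-handled look-alike at (216,257). The bar is visible only on the cup at (168,232), which shows as (337,140) in the scene view, so I choose that one. Next I measure it.

Run:
```python
from h import *
for n in ['top','scene']:
    im,d,P=snap(n,n+'1.png')
    for t,z in [('cap',110),('cap_grip',135),('cap_pin',97),('cup',0),('tank',0),('tank_mouth',125),('tank_slot',125),('tank_rib',127)]:
        for o in nets.pinpoint(n,t)[:4]:
            if o['p']>.25: print(n,t,o['p'],o['position'],atz(P,*o['position'],z).round(1))
P=optics.camera_params('top')
im,d=optics.snapshot('top')
# disc/bar points by depth around cap
for (u0,v0,R) in [(168,232,26),(327,207,26)]:
    pts=[]
    for v in range(v0-R,v0+R):
        for u in range(u0-R,u0+R):
            if d[v,u]>0: pts.append(atdepth(P,u,v,d[v,u]))
    pts=np.array(pts); 
    print(np.histogram(pts[:,2],bins=np.arange(-10,180,10)))
    for lo,hi in [(140,170),(106,132),(119,135)]:
        q=pts[(pts[:,2]>lo)&(pts[:,2]<hi)]
        if len(q)>8:
            c=q.mean(0); w,V=np.linalg.eigh(np.cov(q[:,:2].T)); print(lo,hi,len(q),c.round(1),(q.min(0)+q.max(0))/2,w**.5,np.degrees(np.arctan2(V[1,1],V[0,1])), np.ptp(q,axis=0))
```

```text
top cap 0.76 [164.8, 231.9] [467.7 313.4 110. ]
top cap 0.61 [215.2, 253.5] [403.5 153.2 110. ]
top cap_grip 0.85 [213.9, 260.2] [383.8 154.3 135. ]
top cap_grip 0.75 [164.2, 232.0] [467.  310.1 135. ]
top cap_pin 0.7 [163.8, 220.5] [503.8 320.5  97. ]
top cup 0.73 [321.5, 205.6] [ 565.7 -189.4    0. ]
top cup 0.6 [167.6, 230.6] [473.6 327.    0. ]
top tank 0.95 [321.2, 210.4] [ 549.6 -188.4    0. ]
top tank_mouth 0.97 [328.7, 205.0] [ 558.7 -196.5  125. ]
top tank_mouth 0.67 [229.3, 197.8] [576.6 111.8 125. ]
top tank_slot 0.59 [328.8, 195.1] [ 589.5 -196.7  125. ]
top tank_slot 0.45 [167.1, 231.4] [469.2 303.1 125. ]
top tank_rib 0.94 [338.7, 190.0] [ 605.6 -227.2  127. ]
scene cap 0.82 [332.4, 141.5] [463.5 307.4 110. ]
scene cap 0.75 [281.4, 135.2] [401.8 151.1 110. ]
scene cap 0.52 [179.1, 186.0] [ 538.8 -201.8  110. ]
scene cap_grip 0.96 [280.9, 132.4] [412.5 144.3 135. ]
scene cap_grip 0.88 [340.1, 136.3] [468.3 327.3 135. ]
scene cap_pin 0.81 [336.7, 153.1] [503.9 309.7  97. ]
scene cap_pin 0.62 [276.2, 134.7] [383.9 139.2  97. ]
scene cup 0.56 [328.8, 160.3] [452.2 319.5   0
[... 891 characters left out ...]

119 135 64 [469.4 310.4 123. ] [467.21199703 313.71544681 126.8309441 ] [15.60288978 17.82459463] -175.6053115991801 [68.4155801  63.46660436 15.63401585]
(array([755, 739,  40,   9,  15,   7,  11,  18, 139, 326, 159,  25,  66,
       366,  16,   0,   0,   0]), array([-10,   0,  10,  20,  30,  40,  50,  60,  70,  80,  90, 100, 110,
       120, 130, 140, 150, 160, 170]))
106 132 461 [ 555.9 -201.1  123. ] [ 557.23273737 -201.18770442  118.95347314] [24.85289533 27.00488519] 138.9061869069204 [102.63343465  86.37042118  25.58116264]
119 135 407 [ 556.4 -202.2  124.2] [ 557.23273737 -202.05010174  125.3946909 ] [24.83043442 26.6966682 ] 143.929394105239 [102.63343465  84.64562654  12.69872713]
```

```bash
cat >> h.py <<'E'
from scipy.spatial.transform import Rotation as Ro
def st():
    s=readout.sense(); R=Ro.from_rotvec(s['tool_rot']).as_matrix()
    print('t',round(s['time_s'],2),'pos',s['position'].round(1),'ytool deg',np.degrees(np.arctan2(R[1,1],R[0,1])).round(2),'z',R[:,2].round(4),'F',s['force'].round(1),'T',s['torque'].round(2),'open',round(s['opening'],1),'q7',s['qpos'].round(2)); return s,R
E
python3 - <<'E'
from h import *
st()
E
```

```text
t 1.5 pos [156.3 605.2 238.8] ytool deg 75.52 z [-0.e+00  1.e-04 -1.e+00] F [-0.5  0.9  0.3] T [-0.04  0.01  0.01] open 88.1 q7 [-1.28  0.69 -0.19  1.57  0.16  0.9  -0.22]
```

>>> apply_moves([
  [1,[28.5,-26.5,6],[0,0,2.4]],
  [1,[28.5,-26.5,6],[0,0,2.4]],
  [1,[28.5,-26.5,6],[0,0,2.4]],
  [1,[28.5,-26.5,6],[0,0,2.4]],
  [1,[28.5,-26.5,6],[0,0,2.4]],
  [1,[28.5,-26.5,2],[0,0,2.4]],
  [1,[28.5,-26.5,2],[0,0,2.4]],
  [1,[28.5,-26.5,0],[0,0,2.4]],
  [1,[28.5,-26.5,0],[0,0,2.4]],
  [1,[28.5,-26.5,0],[0,0,2.4]],
  [1,[28.5,-26.5,0],[0,0,2.4]],
  [1,[0,0,0],[0,0,0]],
])

```text
time_s: 2.5
position: [476.4, 299.4, 274.9]
tool_rot: [0.377, -3.117, -0.001]
force: [0.8, -0.9, 0.1]
opening: 87.8
```

```bash
cat > w.py <<'E'
from h import *
import sys
st()
im,d,P=snap('wrist',sys.argv[1]+'.png')
for a in sys.argv[2:]:
    t,z=a.split(':')
    for o in nets.pinpoint('wrist',t)[:4]:
        if o['p']>.25: print(t,o['p'],o['position'],atz(P,*o['position'],float(z)).round(1))
E
python3 w.py w1 cap:110 cap_grip:135 cap_pin:97 cup:0
```

```text
t 2.5 pos [476.4 299.4 274.9] ytool deg 103.79 z [-1.6e-03  6.0e-04 -1.0e+00] F [ 0.8 -0.9  0.1] T [-0.02 -0.05 -0.01] open 87.8 q7 [-0.41  0.58 -0.38  1.71  0.26  0.91  0.91]
cap 0.89 [269.2, 178.7] [466.6 316.  110. ]
cap 0.65 [92.0, 222.1] [572.3 115.5 110. ]
cap 0.55 [254.2, 30.3] [318.7 261.5 110. ]
cap_grip 0.87 [264.1, 20.7] [315.7 270.4 135. ]
cap_grip 0.58 [270.1, 187.9] [471.6 316.9 135. ]
cap_pin 0.92 [264.9, 205.5] [503.7 320.9  97. ]
cap_pin 0.87 [234.0, 8.2] [299.3 234.7  97. ]
cup 0.51 [191.2, 264.5] [668.6 233.6   0. ]
```

View pics/w1.png

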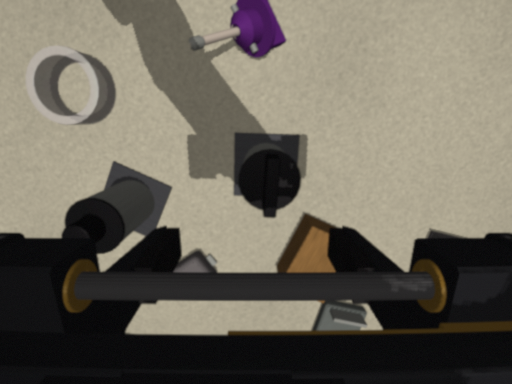

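The wrist view shows the black bar cap at (269,183) in its cup. The plug is at (95,220) and the purple look-alike at (255,25). I'll measure the bar precisely from the depth picture.

```bash
cat >> h.py <<'E'
def load(f):
    z=np.load('pics/'+f+'.png.npz'); P={k:(z[k] if k=='cam_to_world' else float(z[k])) for k in ['fx','fy','cx','cy','k1','cam_to_world']}
    return z['im'],z['d'],P
def cloud(P,d,u0,u1,v0,v1):
    return np.array([atdepth(P,u,v,d[v,u]) for v in range(v0,v1) for u in range(u0,u1) if d[v,u]>0])
E
python3 - <<'E'
from h import *
im,d,P=load('w1')
p=cloud(P,d,230,310,140,225)
print(np.histogram(p[:,2],bins=np.arange(-10,180,10))[0])
q=p[p[:,2]>138]; 
q=q[np.hypot(q[:,0]-470,q[:,1]-314)<50]
t=q[q[:,2]>q[:,2].max()-9]
for q in (q,t):
    print(len(q),q.mean(0).round(1),((q.min(0)+q.max(0))/2).round(1)); 
    rc=cv2.minAreaRect(q[:,:2].astype(np.float32)); print(rc)
    w,V=np.linalg.eigh(np.cov(q[:,:2].T)); print(np.degrees(np.arctan2(V[1,1],V[0,1])))
q=p[(p[:,2]>105)&(p[:,2]<125)]; print('disc',cv2.minEnclosingCircle(q[:,:2].astype(np.float32)),np.median(q[:,2]),cv2.fitEllipse(cv2.convexHull(q[:,:2].astype(np.float32))))
E
```

```text
[2370 1013   47   36   36   24   23   27   26   27   24    4 2199   36
   37   54  793    0]
856 [467.1 315.6 151.3] [468.8 316.1 146.3]
((468.928955078125, 316.36285400390625), (63.937923431396484, 14.053020477294922), 10.797364234924316)
-169.33526630151889
824 [467.5 315.9 151.7] [468.8 316.2 149.6]
((468.94354248046875, 316.3760986328125), (63.90433883666992, 14.032453536987305), 10.797364234924316)
-169.33406608280504
disc ((468.9447326660156, 316.27679443359375), 36.89616775512695) 113.97375738913271 ((469.0169372558594, 316.3136901855469), (72.83623504638672, 73.40570831298828), 123.38082122802734)
```

>>> apply_moves([
  [1,[-3.7,8.5,0],[0,0,-1.5]],
  [1,[-3.7,8.4,0],[0,0,-1.5]],
  [1,[0,0,-30],[0,0,0]],
  [1,[0,0,-30],[0,0,0]],
  [1,[0,0,0],[0,0,0]],
  [1,[0,0,0],[0,0,0]],
])

```text
time_s: 3.25
position: [451.5, 339.6, 217.1]
tool_rot: [0.346, -3.119, -0.025]
force: [-0.1, 0.4, 0.0]
opening: 88.0
```

Run:
```python
from h import *
s,R=st()
im,d,P=snap('wrist','w2.png')
p=cloud(P,d,150,400,100,270)
q=p[(p[:,2]>140)&(np.hypot(p[:,0]-469,p[:,1]-316)<50)]
print(cv2.minAreaRect(q[:,:2].astype(np.float32)))
q=p[(p[:,2]>105)&(p[:,2]<125)&(np.hypot(p[:,0]-469,p[:,1]-316)<50)]; print(cv2.fitEllipse(cv2.convexHull(q[:,:2].astype(np.float32))))
```

```text
t 3.25 pos [451.5 339.6 217.1] ytool deg 102.67 z [-0.0051  0.0154 -0.9999] F [-0.1  0.4  0. ] T [0.04 0.03 0.02] open 88.0 q7 [-0.5   0.65 -0.36  1.77  0.29  0.76  0.79]
((469.6422119140625, 313.4976806640625), (62.169593811035156, 38.79228973388672), 30.0311336517334)
((468.7835388183594, 316.3766784667969), (73.20919036865234, 73.45662689208984), 49.186954498291016)
```

>>> apply_moves([
  [1,[17.4,-23.3,0],[-0.9,-0.3,-1.9]],
  [1,[0,0,0],[0,0,0]],
  [1,[0,0,0],[0,0,0]],
])

```text
time_s: 3.55
position: [468.4, 319.7, 221.2]
tool_rot: [-0.301, 3.124, 0.005]
force: [0.1, 0.5, -0.1]
opening: 88.1
```

```bash
python3 -c "
from h import *
st()"
```

```text
t 3.55 pos [468.4 319.7 221.2] ytool deg 101.01 z [ 0.0031  0.0037 -1.    ] F [ 0.1  0.5 -0.1] T [0.08 0.07 0.01] open 88.1 q7 [-0.47  0.65 -0.35  1.76  0.29  0.78  0.8 ]
```

>>> apply_moves([
  [1,[0.6,-3.4,-15],[-0.2,0.2,-0.2]],
  [1,[0,0,-15],[0,0,0]],
  [1,[0,0,-15],[0,0,0]],
  [1,[0,0,0],[0,0,0]],
  [1,[0,0,0],[0,0,0]],
])

```text
time_s: 3.97
position: [471.5, 320.5, 182.3]
tool_rot: [-0.296, 3.117, 0.013]
force: [-0.2, -0.5, -0.3]
opening: 88.2
```

```bash
python3 -c "
from h import *
st()"
```

```text
t 3.97 pos [471.5 320.5 182.3] ytool deg 100.86 z [ 0.0097  0.009  -0.9999] F [-0.2 -0.5 -0.3] T [0.03 0.04 0.08] open 88.2 q7 [-0.49  0.7  -0.32  1.8   0.33  0.68  0.77]
```

>>> apply_moves([
  [1,[-2,-3.5,-15],[-0.5,0.6,0]],
  [1,[0,0,0],[0,0,0]],
  [1,[0,0,0],[0,0,0]],
])

```text
time_s: 4.22
position: [470.2, 318.5, 169.0]
tool_rot: [-0.298, 3.125, 0.004]
force: [-0.5, 0.1, -0.4]
opening: 88.2
```

```bash
python3 -c "
from h import *
st()"
```

```text
t 4.22 pos [470.2 318.5 169. ] ytool deg 100.9 z [ 0.0018  0.0028 -1.    ] F [-0.5  0.1 -0.4] T [ 0.    0.04 -0.01] open 88.2 q7 [-0.49  0.72 -0.31  1.81  0.33  0.66  0.77]
```

>>> apply_moves([
  [1,[-1,-2,-16],[0,0,0]],
  [1,[0,0,0],[0,0,0]],
  [1,[0,0,-15],[0,0,0]],
  [1,[0,0,0],[0,0,0]],
  [1,[0,0,0],[0,0,0]],
])

```text
time_s: 4.63
position: [470.8, 318.1, 140.4]
tool_rot: [-0.298, 3.122, 0.008]
force: [0.7, -0.1, -0.6]
opening: 88.3
```

```bash
python3 -c "
from h import *
st()"
```

```text
t 4.63 pos [470.8 318.1 140.4] ytool deg 100.9 z [ 0.0053  0.0057 -1.    ] F [ 0.7 -0.1 -0.6] T [ 0.04 -0.01 -0.05] open 88.3 q7 [-0.5   0.76 -0.29  1.83  0.36  0.59  0.75]
```

>>> apply_moves([
  [1,[-1.7,-2,-12],[-0.3,0.3,0]],
  [1,[0,0,0],[0,0,0]],
  [1,[0,0,-7],[0,0,0]],
  [1,[0,0,0],[0,0,0]],
  [1,[0,0,0],[0,0,0]],
])

```text
time_s: 5.05
position: [470.2, 317.1, 122.4]
tool_rot: [-0.298, 3.124, 0.004]
force: [-0.6, 0.6, -0.2]
opening: 88.4
```

```bash
python3 -c "
from h import *
st()"; python3 w.py w3
```

```text
t 5.05 pos [470.2 317.1 122.4] ytool deg 100.88 z [ 0.0027  0.0026 -1.    ] F [-0.6  0.6 -0.2] T [ 0.01 -0.01 -0.01] open 88.4 q7 [-0.51  0.79 -0.27  1.84  0.37  0.56  0.73]
t 5.05 pos [470.2 317.1 122.4] ytool deg 100.88 z [ 0.0027  0.0026 -1.    ] F [-0.6  0.6 -0.2] T [ 0.01 -0.01 -0.01] open 88.4 q7 [-0.51  0.79 -0.27  1.84  0.37  0.56  0.73]
```

View pics/w3.png

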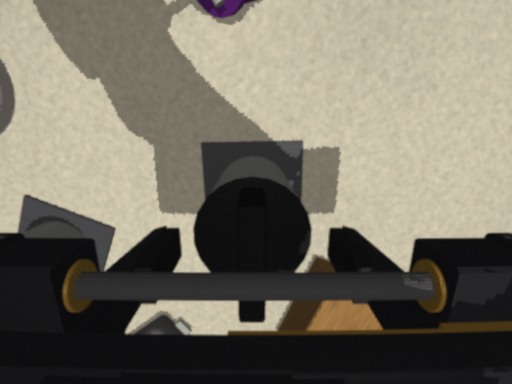

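The bar at column 252 sits centred between the fingers. Closing now.

>>> apply_moves([
  [1,[-1,-0.8,-1.5],[0,0,0]],
  [0,[0,0,0],[0,0,0]],
  [0,[0,0,0],[0,0,0]],
  [0,[0,0,0],[0,0,0]],
  [0,[0,0,0],[0,0,0]],
  [0,[0,0,0],[0,0,0]],
  [0,[0,0,0],[0,0,0]],
  [0,[0,0,0],[0,0,0]],
], grip_force=40)

```text
time_s: 5.77
position: [469.3, 316.3, 121.5]
tool_rot: [-0.297, 3.124, 0.004]
force: [0.2, -0.1, 0.4]
opening: 43.6
```

```bash
python3 -c "
from h import *
st()"
```

```text
t 5.77 pos [469.3 316.3 121.5] ytool deg 100.88 z [ 0.0034  0.003  -1.    ] F [ 0.2 -0.1  0.4] T [ 0.01  0.01 -0.01] open 43.6 q7 [-0.51  0.79 -0.27  1.85  0.37  0.55  0.73]
```

>>> apply_moves([
  [0,[0,0,0],[0,0,0]],
  [0,[0,0,0],[0,0,0]],
  [0,[0,0,0],[0,0,0]],
  [0,[0,0,0],[0,0,0]],
  [0,[0,0,0],[0,0,0]],
  [0,[0,0,0],[0,0,0]],
  [0,[0,0,0],[0,0,0]],
])

```text
time_s: 6.35
position: [469.4, 316.3, 121.5]
tool_rot: [-0.297, 3.124, 0.004]
force: [-0.2, 0.0, -0.6]
opening: 13.4
```

```bash
python3 -c "
from h import *
st()"
```

```text
t 6.35 pos [469.4 316.3 121.5] ytool deg 100.87 z [ 0.0035  0.003  -1.    ] F [-0.2  0.  -0.6] T [-0.    0.01  0.04] open 13.4 q7 [-0.51  0.79 -0.27  1.85  0.37  0.55  0.73]
```

>>> apply_moves([
  [0,[0,0,8],[0,0,0]],
  [0,[0,0,15],[0,0,0]],
  [0,[0,0,20],[0,0,0]],
  [0,[0,0,20],[0,0,0]],
  [0,[0,0,20],[0,0,0]],
  [0,[0,0,20],[0,0,0]],
  [0,[0,0,20],[0,0,0]],
  [0,[0,0,20],[0,0,0]],
  [0,[0,0,12],[0,0,0]],
  [0,[0,0,5],[0,0,0]],
  [0,[0,0,0],[0,0,0]],
  [0,[0,0,0],[0,0,0]],
])

```text
time_s: 7.35
position: [465.8, 313.5, 291.6]
tool_rot: [0.3, -3.127, 0.0]
force: [-0.0, 0.5, -1.0]
opening: 13.5
```

```bash
python3 -c "
from h import *
st()"; python3 w.py w4 ;  python3 - <<'E'
from h import *
im,d,P=snap('top','top2.png')
# tank points
p=cloud(P,d,290,365,170,245)
q=p[(p[:,2]>121)&(p[:,2]<133)]
c=np.median(q,0); print(len(q),c)
q=q[np.hypot(q[:,0]-c[0],q[:,1]-c[1])<48]
print(cv2.fitEllipse(cv2.convexHull(q[:,:2].astype(np.float32))))
E
```

```text
t 7.35 pos [465.8 313.5 291.6] ytool deg 100.95 z [-7.e-04 -3.e-04 -1.e+00] F [-0.   0.5 -1. ] T [ 0.09  0.01 -0.  ] open 13.5 q7 [-0.44  0.56 -0.38  1.69  0.24  0.94  0.85]
t 7.35 pos [465.8 313.5 291.6] ytool deg 100.95 z [-7.e-04 -3.e-04 -1.e+00] F [-0.   0.5 -1. ] T [ 0.09  0.01 -0.  ] open 13.5 q7 [-0.44  0.56 -0.38  1.69  0.24  0.94  0.85]
349 [ 558.18827546 -203.09185559  124.71283154]
((557.59228515625, -202.72271728515625), (85.06986999511719, 90.4014892578125), 63.59126663208008)
```

View pics/w4.png

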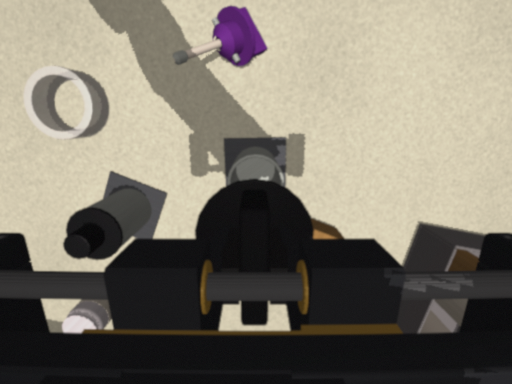

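>>> apply_moves([
  [0,[6,-12,0],[0,0,0]],
  [0,[12,-25,0],[0,0,0]],
  [0,[16,-36,0],[0,0,0]],
  [0,[16,-36,0],[0,0,0]],
  [0,[16,-36,0],[0,0,0]],
  [0,[16,-36,0],[0,0,0]],
  [0,[16,-36,0],[0,0,0]],
  [0,[16,-36,0],[0,0,0]],
  [0,[16,-36,0],[0,0,0]],
  [0,[10,-25,0],[0,0,0]],
  [0,[5,-12,0],[0,0,0]],
  [0,[0,0,0],[0,0,0]],
])

```text
time_s: 8.45
position: [606.2, -41.8, 278.5]
tool_rot: [0.298, -3.102, 0.015]
force: [-0.3, -0.5, -1.7]
opening: 13.6
```

```bash
python3 -c "
from h import *
st()"
```

```text
t 8.45 pos [606.2 -41.8 278.5] ytool deg 100.99 z [-0.0244 -0.0118 -0.9996] F [-0.3 -0.5 -1.7] T [ 0.02 -0.02  0.  ] open 13.6 q7 [ 0.19  0.65 -0.37  1.54  0.27  1.03  1.51]
```

>>> apply_moves([
  [0,[10,-15,3],[0.7,-1.4,0]],
  [0,[12,-32,3],[0,0,0]],
  [0,[12,-32,3],[0,0,0]],
  [0,[12,-32,3],[0,0,0]],
  [0,[6,-20,0],[0,0,0]],
  [0,[0,0,0],[0,0,0]],
  [0,[0,0,0],[0,0,0]],
  [0,[0,0,0],[0,0,0]],
])

```text
time_s: 9.12
position: [652.8, -174.2, 283.4]
tool_rot: [0.311, -3.111, -0.013]
force: [-0.3, -0.3, -1.5]
opening: 13.6
```

```bash
python3 w.py w5 tank_mouth:125 tank_slot:125 tank_rib:127
```

```text
t 9.12 pos [ 652.8 -174.2  283.4] ytool deg 101.4 z [-0.0157  0.0069 -0.9999] F [-0.3 -0.3 -1.5] T [0.   0.01 0.01] open 13.6 q7 [ 0.38  0.74 -0.38  1.31  0.27  1.15  1.75]
tank_mouth 0.84 [249.6, 94.2] [ 554.4 -197.   125. ]
tank_slot 0.76 [254.4, 124.3] [ 584.  -185.8  125. ]
tank_rib 0.73 [226.8, 137.1] [ 603.5 -212.9  127. ]
```

View pics/w5.png

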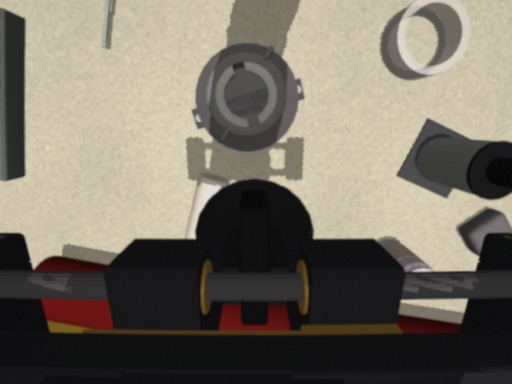

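Run:
```python
from h import *
im,d,P=load('w5')
# rectify top-down at z=125: 0.25 mm/px... 5px/mm
c=np.array([555,-199]); S=5; H=65
xs=c[0]+(H-np.arange(2*H*S)/S); ys=c[1]+(H-np.arange(2*H*S)/S)
T=P['cam_to_world']
def rect(z):
    X,Y=np.meshgrid(xs,ys,indexing='ij')
    p=np.stack([X,Y,np.full_like(X,z)],-1)-T[:3,3]; q=p@T[:3,:3]
    a=q[...,0]/-q[...,2]; b=-q[...,1]/-q[...,2]; s=1+P['k1']*(a*a+b*b)
    return cv2.remap(im,(P['cx']+P['fx']*a*s).astype(np.float32),(P['cy']+P['fy']*b*s).astype(np.float32),cv2.INTER_CUBIC)
cv2.imwrite('pics/r5.png',cv2.convertScaleAbs(rect(125)[:600,:,::-1],alpha=1.6))
p=cloud(P,d,180,315,35,155)
for lo,hi in [(121,130),(115,124.5)]:
    q=p[(p[:,2]>lo)&(p[:,2]<hi)]; print(len(q),q.mean(0))
q=p[(p[:,2]>121)&(p[:,2]<130)]
cc=np.median(q,0)[:2]
for _ in range(3):
    qq=q[np.hypot(*(q[:,:2]-cc).T)<46]; e=cv2.fitEllipse(cv2.convexHull(qq[:,:2].astype(np.float32))); cc=np.array(e[0]); print(e, np.median(qq[:,2]))
```

```text
3506 [ 554.39916143 -201.24296974  122.78223328]
3541 [ 554.46436993 -201.50182416  122.56147636]
((554.758544921875, -200.86105346679688), (85.49684143066406, 90.03593444824219), 77.23529815673828) 122.70851026075246
((555.533203125, -200.9942626953125), (85.71192169189453, 89.37686920166016), 79.84495544433594) 122.7061285918814
((555.7598876953125, -201.07115173339844), (85.70699310302734, 89.46402740478516), 79.13011932373047) 122.7061285918814
```

View pics/r5.png

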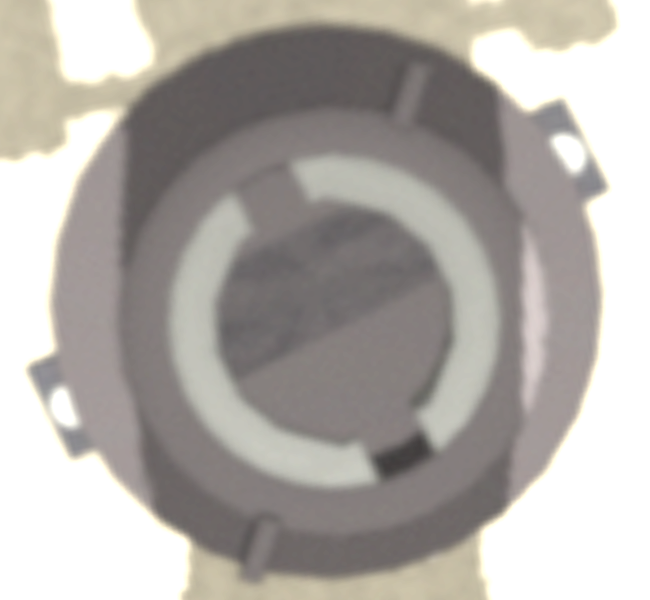

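Run:
```python
from h import *
from scipy.optimize import least_squares
im,d,P=load('w5')
p=cloud(P,d,190,320,170,240)
s=readout.sense(); tcp=s['position']; R=Ro.from_rotvec(s['tool_rot']).as_matrix()
q=(p-tcp)@R  # tool frame
print(np.histogram(q[:,2],bins=np.arange(-60,60,5)))
disc=q[(q[:,2]>0)&(q[:,2]<12)]; bar=q[(q[:,2]<-25)&(q[:,2]>-45)&(abs(q[:,1])<15)]
print('disc',len(disc),np.median(disc[:,2]),disc.min(0),disc.max(0)); print('bar',len(bar),bar.min(0),bar.max(0))
h=cv2.convexHull(disc[:,:2].astype(np.float32))[:,0]; 
# circle fit r=37 to outer hull points with x>0
h=h[h[:,0]>8]
f=least_squares(lambda c:np.hypot(h[:,0]-c[0],h[:,1]-c[1])-36.7,[0,0]); print(f.x,f.fun.std())
```

```text
(array([   0,    0,    0,    0,    0,  135,  851,   90,  108,  226,  235,
        193,  122, 3582,  121,    0,    0,    0,    0,    0,    0,    0,
          0]), array([-60, -55, -50, -45, -40, -35, -30, -25, -20, -15, -10,  -5,   0,
         5,  10,  15,  20,  25,  30,  35,  40,  45,  50,  55]))
disc 3782 8.48943228689779 [ 9.19425728e-01 -3.72981863e+01  2.84647386e-02] [38.4123124  35.14242496 11.9290707 ]
bar 986 [ 17.81677241  -7.48639027 -31.79362103] [ 33.54887702   6.1651526  -25.02792562]
[ 1.5098851  -0.87563014] 0.20731874142688975
```

>>> apply_moves([
  [0,[-10,-3,0],[-0.4,-0.9,2]],
  [0,[-20,-5,0],[0,0,3]],
  [0,[-20,-6,0],[0,0,3]],
  [0,[-15,-4,0],[0,0,3]],
  [0,[-8,-2,0],[0,0,2]],
  [0,[0,0,0],[0,0,0]],
  [0,[0,0,0],[0,0,0]],
  [0,[0,0,0],[0,0,0]],
])

```text
time_s: 9.98
position: [578.5, -182.7, 286.1]
tool_rot: [-0.704, 3.057, 0.004]
force: [-0.7, 0.6, -1.5]
opening: 13.6
```

```bash
cat >> h.py <<'E'
def need(x,y,z,yaw):
    s,R=st(); p=s['position']; y0=np.degrees(np.arctan2(R[1,1],R[0,1])); a=R[:,2]
    print('NEED',(np.array([x,y,z])-p).round(1),'turn',np.degrees([-a[1],a[0]]).round(2),round(yaw-y0,2))
E
python3 -c "
from h import *
need(556.6,-200.3,283,115.6)"
```

```text
t 9.98 pos [ 578.5 -182.7  286.1] ytool deg 115.94 z [ 0.0042  0.0036 -1.    ] F [-0.7  0.6 -1.5] T [ 0.08  0.04 -0.03] open 13.6 q7 [ 0.49  0.64 -0.47  1.56  0.31  1.02  1.96]
NEED [-21.9 -17.6  -3.1] turn [-0.21  0.24] -0.34
```

>>> apply_moves([
  [0,[-10,-9,-1],[-0.2,0.2,-0.3]],
  [0,[-9,-8,0],[0,0,0]],
  [0,[0,0,0],[0,0,0]],
  [0,[0,0,0],[0,0,0]],
])

```text
time_s: 10.32
position: [559.7, -199.6, 285.0]
tool_rot: [-0.697, 3.061, -0.0]
force: [0.1, 0.2, -1.9]
opening: 13.8
```

```bash
python3 -c "
from h import *
need(556.6,-200.3,283,115.6)"
```

```text
t 10.32 pos [ 559.7 -199.6  285. ] ytool deg 115.66 z [ 2.e-03  3.e-04 -1.e+00] F [ 0.1  0.2 -1.9] T [ 0.03 -0.01 -0.01] open 13.8 q7 [ 0.53  0.62 -0.47  1.6   0.32  1.    1.99]
NEED [-3.1 -0.7 -2. ] turn [-0.02  0.12] -0.06
```

>>> apply_moves([
  [0,[-3,-0.7,-12],[0,0,0]],
  [0,[0,0,-16],[0,0,0]],
  [0,[0,0,0],[0,0,0]],
  [0,[0,0,0],[0,0,0]],
])

```text
time_s: 10.65
position: [557.5, -201.3, 257.1]
tool_rot: [-0.693, 3.059, -0.002]
force: [1.3, -0.2, -0.8]
opening: 13.8
```

```bash
python3 -c "
from h import *
need(556.6,-200.3,185,115.6)"
```

```text
t 10.65 pos [ 557.5 -201.3  257.1] ytool deg 115.52 z [ 4.9e-03 -2.0e-04 -1.0e+00] F [ 1.3 -0.2 -0.8] T [ 0.03 -0.01 -0.07] open 13.8 q7 [ 0.53  0.65 -0.45  1.64  0.34  0.93  1.97]
NEED [ -0.9   1.  -72.1] turn [0.01 0.28] 0.08
```

>>> apply_moves([
  [0,[-1,1,-14],[0,0.3,0]],
  [0,[0,0,-14],[0,0,0]],
  [0,[0,0,0],[0,0,0]],
  [0,[-0.5,0.5,-14],[0,0.1,0]],
  [0,[0,0,-12],[0,0,0]],
  [0,[0,0,0],[0,0,0]],
  [0,[0,0,0],[0,0,0]],
])

```text
time_s: 11.23
position: [559.0, -199.0, 203.2]
tool_rot: [-0.694, 3.061, -0.002]
force: [0.7, 0.4, -1.4]
opening: 13.8
```

```bash
python3 -c "
from h import *
need(556.6,-200.3,185,115.6)"
python3 w.py w6
```

```text
t 11.23 pos [ 559.  -199.   203.2] ytool deg 115.53 z [ 3.2e-03 -5.0e-04 -1.0e+00] F [ 0.7  0.4 -1.4] T [ 0.01 -0.    0.  ] open 13.8 q7 [ 0.51  0.71 -0.42  1.7   0.38  0.81  1.93]
NEED [ -2.4  -1.3 -18.2] turn [0.03 0.18] 0.07
t 11.23 pos [ 559.  -199.   203.2] ytool deg 115.53 z [ 3.2e-03 -5.0e-04 -1.0e+00] F [ 0.7  0.4 -1.4] T [ 0.01 -0.    0.  ] open 13.8 q7 [ 0.51  0.71 -0.42  1.7   0.38  0.81  1.93]
```

View pics/w6.png

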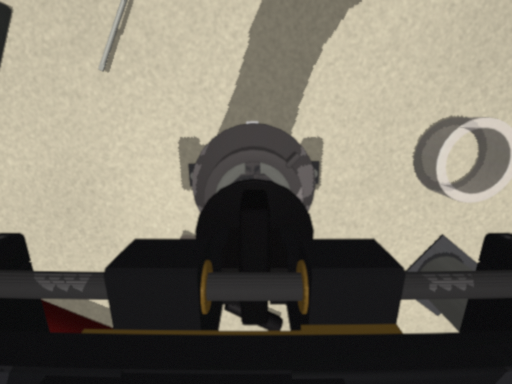

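The tube is over the opening and the near slot (254,172) lines up with the bar (255,200). Continuing down.

>>> apply_moves([
  [0,[-2.4,-1.3,-10],[0,0.2,0]],
  [0,[0,0,-8],[0,0,0]],
  [0,[0,0,0],[0,0,0]],
  [0,[0,0,0],[0,0,0]],
])

```text
time_s: 11.62
position: [557.8, -200.8, 185.8]
tool_rot: [-0.693, 3.061, -0.004]
force: [-0.6, 0.3, -1.5]
opening: 13.4
```

```bash
python3 -c "
from h import *
need(556.6,-200.3,168,115.6)"
```

```text
t 11.62 pos [ 557.8 -200.8  185.8] ytool deg 115.51 z [ 0.0032 -0.0016 -1.    ] F [-0.6  0.3 -1.5] T [ 0.05 -0.02 -0.  ] open 13.4 q7 [ 0.5   0.73 -0.41  1.72  0.4   0.77  1.92]
NEED [ -1.2   0.5 -17.8] turn [0.09 0.19] 0.09
```

>>> apply_moves([
  [0,[-1.2,0.5,-9],[0.1,0.2,0.1]],
  [0,[-0.3,0,-8],[0,0,0]],
  [0,[0,0,0],[0,0,0]],
  [0,[0,0,0],[0,0,0]],
])

```text
time_s: 11.95
position: [556.3, -200.4, 167.2]
tool_rot: [0.696, -3.063, -0.0]
force: [-0.2, 0.2, -1.1]
opening: 13.8
```

```bash
python3 -c "
from h import *
need(556.6,-200.3,158,115.6)"
```

```text
t 11.95 pos [ 556.3 -200.4  167.2] ytool deg 115.61 z [-1.e-04  2.e-04 -1.e+00] F [-0.2  0.2 -1.1] T [ 0.08  0.02 -0.04] open 13.8 q7 [ 0.5   0.76 -0.4   1.73  0.41  0.74  1.9 ]
NEED [ 0.3  0.1 -9.2] turn [-0.01 -0.01] -0.01
```

>>> apply_moves([
  [0,[0.3,0,-4],[0,0,0]],
  [0,[0,0,-4],[0,0,0]],
  [0,[0,0,0],[0,0,0]],
])

```text
time_s: 12.2
position: [556.7, -200.3, 158.4]
tool_rot: [-0.696, 3.063, 0.0]
force: [-0.5, -0.0, -2.4]
opening: 13.3
```

```bash
python3 -c "
from h import *
need(556.6,-200.3,152,115.6)"; python3 w.py w7
```

```text
t 12.2 pos [ 556.7 -200.3  158.4] ytool deg 115.61 z [-0.e+00  3.e-04 -1.e+00] F [-0.5 -0.  -2.4] T [ 0.09  0.02 -0.01] open 13.3 q7 [ 0.49  0.77 -0.39  1.74  0.42  0.72  1.9 ]
NEED [-0.1  0.  -6.4] turn [-0.02 -0.  ] -0.01
t 12.2 pos [ 556.7 -200.3  158.4] ytool deg 115.61 z [-0.e+00  3.e-04 -1.e+00] F [-0.5 -0.  -2.4] T [ 0.09  0.02 -0.01] open 13.3 q7 [ 0.49  0.77 -0.39  1.74  0.42  0.72  1.9 ]
```

View pics/w7.png

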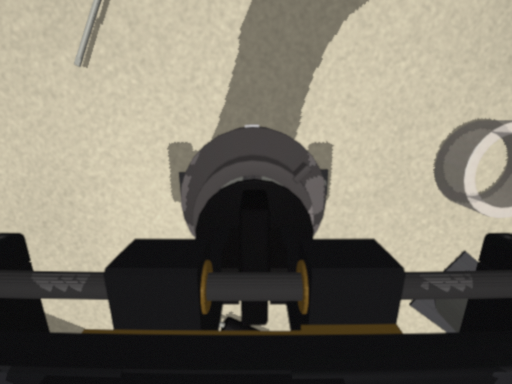

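Now for the pin entry. I'll go down in small steps and watch the force.

>>> apply_moves([
  [0,[0,0,-3],[0,0,0]],
  [0,[0,0,-3],[0,0,0]],
  [0,[0,0,-2],[0,0,0]],
  [0,[0,0,0],[0,0,0]],
])

```text
time_s: 12.58
position: [557.3, -200.4, 150.4]
tool_rot: [-0.696, 3.062, -0.001]
force: [0.0, 0.8, -1.8]
opening: 13.9
```

```bash
python3 -c "
from h import *
need(556.6,-200.3,136,115.6)"
```

```text
t 12.58 pos [ 557.3 -200.4  150.4] ytool deg 115.61 z [ 0.0015 -0.     -1.    ] F [ 0.   0.8 -1.8] T [0.05 0.01 0.02] open 13.9 q7 [ 0.49  0.78 -0.39  1.74  0.43  0.7   1.89]
NEED [ -0.7   0.1 -14.4] turn [0.   0.08] -0.01
```

>>> apply_moves([
  [0,[-0.6,0,-3],[0,0.1,0]],
  [0,[0,0,-3],[0,0,0]],
  [0,[0,0,-2],[0,0,0]],
  [0,[0,0,0],[0,0,0]],
])

```text
time_s: 12.92
position: [556.7, -200.5, 141.6]
tool_rot: [0.696, -3.063, 0.0]
force: [-0.3, -0.1, -0.9]
opening: 13.7
```

```bash
python3 -c "
from h import *
need(556.6,-200.3,136,115.6)"
```

```text
t 12.92 pos [ 556.7 -200.5  141.6] ytool deg 115.61 z [-3.e-04 -2.e-04 -1.e+00] F [-0.3 -0.1 -0.9] T [ 0.01 -0.02 -0.  ] open 13.7 q7 [ 0.48  0.79 -0.38  1.75  0.43  0.68  1.88]
NEED [-0.1  0.2 -5.6] turn [ 0.01 -0.02] -0.01
```

>>> apply_moves([
  [0,[0,0,-2.5],[0,0,0]],
  [0,[0,0,-2],[0,0,0]],
  [0,[0,0,-2],[0,0,0]],
  [0,[0,0,-1],[0,0,0]],
])

```text
time_s: 13.25
position: [557.0, -200.5, 136.5]
tool_rot: [-0.695, 3.063, -0.003]
force: [-1.8, 0.3, 5.7]
opening: 13.8
```

```bash
python3 -c "
from h import *
need(556.6,-200.3,136,115.6)"
```

```text
t 13.25 pos [ 557.  -200.5  136.5] ytool deg 115.58 z [ 7.0e-04 -1.6e-03 -1.0e+00] F [-1.8  0.3  5.7] T [0.31 0.41 0.04] open 13.8 q7 [ 0.48  0.8  -0.38  1.75  0.44  0.67  1.88]
NEED [-0.4  0.2 -0.5] turn [0.09 0.04] 0.02
```

Contact came at TCP z 136.5, exactly the predicted home height. A gentle push to make sure.

>>> apply_moves([
  [0,[0,0,-1.5],[0,0,0]],
  [0,[0,0,-1.5],[0,0,0]],
])

```text
time_s: 13.42
position: [557.0, -200.5, 136.5]
tool_rot: [-0.695, 3.063, -0.005]
force: [-4.3, 0.7, 10.0]
opening: 13.7
```

```bash
python3 w.py w8
```

```text
t 13.42 pos [ 557.  -200.5  136.5] ytool deg 115.56 z [ 0.0016 -0.0032 -1.    ] F [-4.3  0.7 10. ] T [0.44 0.75 0.03] open 13.7 q7 [ 0.48  0.8  -0.37  1.75  0.44  0.67  1.88]
```

View pics/w8.png

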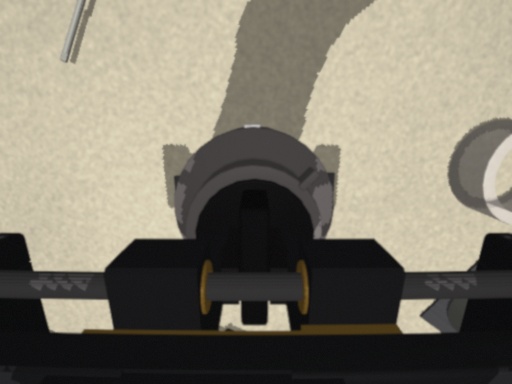

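>>> apply_moves([
  [0,[0,0,-0.5],[0,0,-3]],
  [0,[0,0,-0.5],[0,0,-4]],
  [0,[0,0,-0.5],[0,0,-4]],
  [0,[0,0,-0.5],[0,0,0]],
])

```text
time_s: 13.8
position: [557.1, -200.2, 136.6]
tool_rot: [-0.385, 3.116, -0.007]
force: [-1.4, -0.6, 3.6]
opening: 13.6
```

```bash
python3 -c "
from h import *
need(556.6,-200.3,136.5,70.6)"
```

```text
t 13.8 pos [ 557.1 -200.2  136.6] ytool deg 104.1 z [ 0.0025 -0.004  -1.    ] F [-1.4 -0.6  3.6] T [ 0.23  0.19 -0.03] open 13.6 q7 [ 0.45  0.79 -0.32  1.76  0.38  0.65  1.73]
NEED [-0.5 -0.1 -0.1] turn [0.23 0.14] -33.5
```

Turning freely with low torque. I continue.

>>> apply_moves([
  [0,[-0.2,0,-0.5],[0.2,0.1,-4]],
  [0,[0,0,-0.5],[0,0,-4]],
  [0,[0,0,-0.5],[0,0,-4]],
  [0,[0,0,-0.5],[0,0,-4]],
  [0,[0,0,-0.5],[0,0,-4]],
  [0,[0,0,-0.5],[0,0,0]],
  [0,[0,0,-0.5],[0,0,0]],
])

```text
time_s: 14.38
position: [558.6, -199.6, 136.5]
tool_rot: [0.161, 3.132, -0.003]
force: [-1.3, 0.5, 5.7]
opening: 13.7
```

```bash
python3 -c "
from h import *
need(556.6,-200.3,136.5,70.6)"; python3 w.py w9
```

```text
t 14.38 pos [ 558.6 -199.6  136.5] ytool deg 84.12 z [ 0.0049 -0.0024 -1.    ] F [-1.3  0.5  5.7] T [ 0.14  0.42 -0.1 ] open 13.7 q7 [ 0.39  0.78 -0.22  1.76  0.27  0.62  1.48]
NEED [-2.  -0.7 -0. ] turn [0.14 0.28] -13.52
t 14.38 pos [ 558.6 -199.6  136.5] ytool deg 84.12 z [ 0.0049 -0.0024 -1.    ] F [-1.3  0.5  5.7] T [ 0.14  0.42 -0.1 ] open 13.7 q7 [ 0.39  0.78 -0.22  1.76  0.27  0.62  1.48]
```

View pics/w9.png

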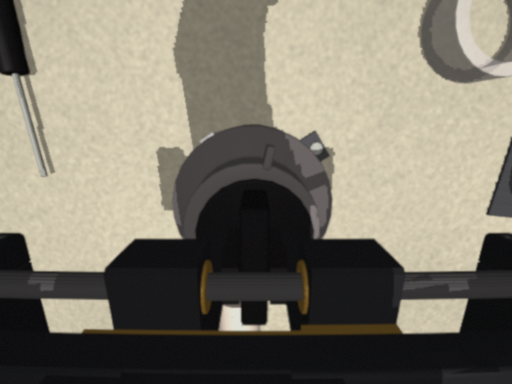

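A rib is now in view at (268,157), just clockwise of the bar at column 255. I correct the small sideways drift and turn the remainder.

>>> apply_moves([
  [0,[-1.4,-0.5,-0.5],[0.1,0.3,-4]],
  [0,[-0.3,0,-0.5],[0,0,-4]],
  [0,[-0.2,0,-0.5],[0,0,-4]],
  [0,[0,0,-0.5],[0,0,0]],
  [0,[0,0,-0.5],[0,0,0]],
])

```text
time_s: 14.85
position: [558.9, -199.7, 136.5]
tool_rot: [0.472, 3.101, -0.001]
force: [-1.7, 0.8, 5.1]
opening: 13.8
```

```bash
python3 -c "
from h import *
need(556.6,-200.3,136.5,70.6)"; python3 w.py w10;  python3 - <<'E'
import cv2
a=cv2.imread('pics/w10.png'); cv2.imwrite('pics/w10c.png',cv2.convertScaleAbs(cv2.resize(a[120:330,160:350],None,fx=2.8,fy=2.8,interpolation=cv2.INTER_CUBIC),alpha=2))
E
```

```text
t 14.85 pos [ 558.9 -199.7  136.5] ytool deg 72.67 z [ 0.0046 -0.0013 -1.    ] F [-1.7  0.8  5.1] T [ 0.09  0.42 -0.14] open 13.8 q7 [ 0.36  0.78 -0.17  1.76  0.21  0.61  1.34]
NEED [-2.3 -0.6  0. ] turn [0.08 0.26] -2.07
t 14.85 pos [ 558.9 -199.7  136.5] ytool deg 72.67 z [ 0.0046 -0.0013 -1.    ] F [-1.7  0.8  5.1] T [ 0.09  0.42 -0.14] open 13.8 q7 [ 0.36  0.78 -0.17  1.76  0.21  0.61  1.34]
```

View pics/w10c.png

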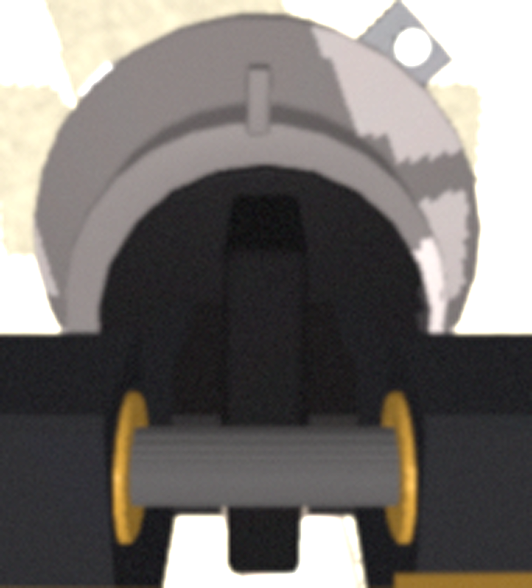

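>>> apply_moves([
  [0,[-2.5,-0.8,0],[0.1,0.3,-1]],
  [0,[-1,0,-0.3],[0,0,0]],
  [0,[0,0,-0.5],[0,0,0]],
  [0,[0,0,-0.5],[0,0,0]],
])

```text
time_s: 15.23
position: [556.4, -200.6, 136.5]
tool_rot: [0.487, 3.102, 0.001]
force: [-1.9, 1.3, 6.6]
opening: 13.8
```

```bash
python3 -c "
from h import *
need(556.6,-200.3,136.5,70.6)"; python3 w.py w11;  python3 - <<'E'
from h import *
im,d,P=load('w11')
s=readout.sense(); tcp=s['position']; R=Ro.from_rotvec(s['tool_rot']).as_matrix()
p=cloud(P,d,160,350,120,245); q=(p-tcp)@R
print(np.histogram(q[:,2],bins=np.arange(-10,30,2)))
from scipy.optimize import least_squares
def fit(sel,r):
    h=cv2.convexHull(sel[:,:2].astype(np.float32))[:,0]; h=h[h[:,0]>8]
    f=least_squares(lambda c:np.hypot(h[:,0]-c[0],h[:,1]-c[1])-r,[0,0],loss='soft_l1'); print(f.x,np.abs(f.fun).mean(),len(h)); return f.x
disc=q[(q[:,2]>4)&(q[:,2]<11)&(np.hypot(q[:,0]-1.5,q[:,1])<39)]; a=fit(disc,36.7)
neck=q[(q[:,2]>10.5)&(q[:,2]<18)&(np.hypot(q[:,0],q[:,1])<48)]; b=fit(neck,43.8)
print('cap-neck in world',R[:2,:2]@(a-b))
rib=q[(q[:,2]>8)&(q[:,2]<14)&(q[:,0]>47)&(q[:,0]<56)&(abs(q[:,1])<12)]; print('rib',rib.mean(0) if len(rib) else 0,len(rib))
a=cv2.imread('pics/w11.png'); cv2.imwrite('pics/w11c.png',cv2.convertScaleAbs(cv2.resize(a[120:330,160:350],None,fx=2.8,fy=2.8,interpolation=cv2.INTER_CUBIC),alpha=2))
E
```

```text
t 15.23 pos [ 556.4 -200.6  136.5] ytool deg 72.17 z [ 2.1e-03  4.0e-04 -1.0e+00] F [-1.9  1.3  6.6] T [ 0.14  0.3  -0.12] open 13.8 q7 [ 0.37  0.78 -0.17  1.76  0.2   0.61  1.34]
NEED [0.2 0.3 0. ] turn [-0.02  0.12] -1.57
t 15.23 pos [ 556.4 -200.6  136.5] ytool deg 72.17 z [ 2.1e-03  4.0e-04 -1.0e+00] F [-1.9  1.3  6.6] T [ 0.14  0.3  -0.12] open 13.8 q7 [ 0.37  0.78 -0.17  1.76  0.2   0.61  1.34]
(array([  90,  100,   86,   72,   77,   43,   38,   39, 2765,  845,  223,
       1657,  646,   48,   48,   40,   26,   44,   31]), array([-10,  -8,  -6,  -4,  -2,   0,   2,   4,   6,   8,  10,  12,  14,
        16,  18,  20,  22,  24,  26,  28]))
[ 0.69222317 -0.06291776] 0.11483054274503364 30
[ 0.77608099 -0.61475101] 0.548173383066262 19
cap-neck in world [0.24876488 0.49966746]
rib [51.39820478 -0.19440366 11.61878614] 131
```

View pics/w11c.png

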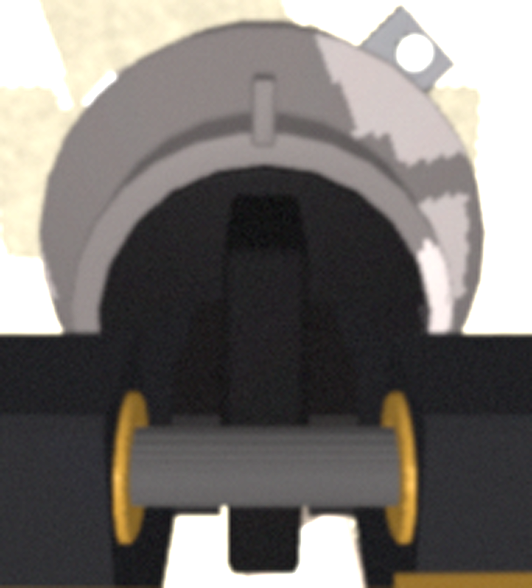

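The rib (263,110) and the bar (266,230) are now in line in the crop. The cap is about 0.6 mm off the neck's axis and its height is unchanged at home. I let it settle, check, then hand in.

>>> apply_moves([
  [0,[0,0,-0.5],[0,0,0]],
  [0,[0,0,-0.5],[0,0,0]],
  [0,[0,0,-0.5],[0,0,0]],
  [0,[0,0,-0.5],[0,0,0]],
])

```text
time_s: 15.62
position: [556.5, -200.7, 136.5]
tool_rot: [0.478, 3.102, 0.001]
force: [-0.7, 0.4, 6.7]
opening: 13.8
```

```bash
python3 -c "
from h import *
need(556.6,-200.3,136.5,70.6)
print(readout.sense()['joint_velocities'].round(4))"
```

```text
t 15.62 pos [ 556.5 -200.7  136.5] ytool deg 72.48 z [ 3.3e-03  3.0e-04 -1.0e+00] F [-0.7  0.4  6.7] T [ 0.18  0.27 -0.12] open 13.8 q7 [ 0.37  0.78 -0.17  1.76  0.21  0.61  1.34]
NEED [ 0.1  0.4 -0. ] turn [-0.02  0.19] -1.88
[ 0.0019 -0.0009 -0.0048  0.0043  0.0073 -0.0044  0.0102]
```

```bash
python3 -c "
from h import *
print(r.hand_in())"
```

```text
the job is handed in; nothing more can be done
None
```

I pulled the black bar-handled cap out of its cup and lowered it through the slots until it met the rim at the height expected for fully home. Then I turned it clockwise to the half-way ribs and handed the job in at about 15.6 s with the cap still gripped. `hand_in` gives no verdict, so these are only my own checks.

- **Angle:** the cap was turned about 43° from the measured slot direction. In the last wrist picture the bar and rib line up to within about 1°, well short of the lock click.
- **Position:** the cap was about 0.6 mm off the neck's axis. It was upright to within 0.2° and held at home height with a light push of about 7 N.
- **Grip:** the fingers were closed on the bar at 13.8 mm with the grip set to 40 N, and the joints were practically at rest.
- **What was off:** while turning, the tool drifted about 2 mm sideways, which I corrected before the end. The wrist depth readings were also 2–3 mm too deep on the rim and on the cap, so I judged home by contact at the expected height.
- **Other objects:** the arm touched nothing but the cap that I could tell. I did not take a final overview picture to confirm it.

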